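Slip-test candle-jar lids for missing seals and sort them

TASK

Find out which of the candle-jar lids lack their silicone seal: lower the tester's board level, take every lid out of the pocket tray and set them all flat and apart, knob up, side by side on the board between its black line and the handle, then raise the board by its handle to its upper stop so that lids without a seal slide down to the stop bar and lids with a seal stay put, and lower it level again with the lids still on it. Then lay the lids that stayed in the low plywood crate and the lids that slid in the deeper plastic basket, each flat on the floor of its container, knob up and not on top of one another; leave the candles, bottle, tin and trimmer where they are.

Things in the scene. Friction and masses are not known exactly. Their poses are not given: they have to be found in the camera images.
- lid_1_mid (a point): Candle-jar lid 1 (absent in some starts): white ceramic disc 64 mm wide, 12 mm thick, with a dark wooden cylindrical knob 24 mm wide, 30 mm tall, in the middle of its top (42 mm high in all, about 100 g). A clear seal under it cannot be seen: all lids look alike. Point: on its axis, half-way up (21 mm above its underside); z points up out of the knob.
- lid_2_mid (a point): Candle-jar lid 2 (absent in some starts): white ceramic disc 64 mm wide, 12 mm thick, with a dark wooden cylindrical knob 24 mm wide, 30 mm tall, in the middle of its top (42 mm high in all, about 100 g). A clear seal under it cannot be seen: all lids look alike. Point: on its axis, half-way up (21 mm above its underside); z points up out of the knob.
- lid_3_mid (a point): Candle-jar lid 3 (absent in some starts): white ceramic disc 64 mm wide, 12 mm thick, with a dark wooden cylindrical knob 24 mm wide, 30 mm tall, in the middle of its top (42 mm high in all, about 100 g). A clear seal under it cannot be seen: all lids look alike. Point: on its axis, half-way up (21 mm above its underside); z points up out of the knob.
- lid_4_mid (a point): Candle-jar lid 4 (absent in some starts): white ceramic disc 64 mm wide, 12 mm thick, with a dark wooden cylindrical knob 24 mm wide, 30 mm tall, in the middle of its top (42 mm high in all, about 100 g). A clear seal under it cannot be seen: all lids look alike. Point: on its axis, half-way up (21 mm above its underside); z points up out of the knob.
- lid_5_mid (a point): Candle-jar lid 5 (absent in some starts): white ceramic disc 64 mm wide, 12 mm thick, with a dark wooden cylindrical knob 24 mm wide, 30 mm tall, in the middle of its top (42 mm high in all, about 100 g). A clear seal under it cannot be seen: all lids look alike. Point: on its axis, half-way up (21 mm above its underside); z points up out of the knob.
- lid_6_mid (a point): Candle-jar lid 6 (absent in some starts): white ceramic disc 64 mm wide, 12 mm thick, with a dark wooden cylindrical knob 24 mm wide, 30 mm tall, in the middle of its top (42 mm high in all, about 100 g). A clear seal under it cannot be seen: all lids look alike. Point: on its axis, half-way up (21 mm above its underside); z points up out of the knob.
- tray: Wooden pocket tray 230 x 156 x 18 mm, fixed, with 6 square pockets of 66 mm (3 along its x, 2 along its y, 74 mm pitch, 12 mm deep above a 6 mm floor). A lid in a pocket has its disc flush with the tray's top, so that only its knob can be gripped. Origin: centre of its underside.
- board (a joint): Tilt of the slip tester's board in rad: 0 level, 0.42 at its upper stop. Stiff hinge: the board stays where it is left; about 5 to 16 N at the handle move it. It may start part-way up.
- board_top (a point): Slip tester: aluminium board 260 mm long (x), 304 mm between 10 mm side rails (y), hinged at its far (+x) end. Point: centre of its surface (26 mm above the table when level); z its normal; +x is downhill. Black line at x = -5 mm; lids go on its handle side, centres near x = -50, four fit at 74 mm pitch (y = -111 to 111). Stop bar, 20 mm tall, at the hinge end: slid lids have centres at x = +92.
- board_handle (a point): Centre of the board's handle: a round steel bar 12 mm thick and 120 mm long along the board's y, 42 mm above the board's surface near its edge on the robot's side (x = -116 mm in the board's frame), on posts 56 mm either side of the centre. It moves with the board.
- board_hinge (a point): Point on the board's hinge axis (the axis is this point's y), 246 mm from the handle bar along the board and 48 mm below it when level. Turns with the board.
- crate_in (a point): Low square plywood crate, loose, 160 x 160 x 34 mm outside, walls and floor 6 mm (148 mm inside). For lids that have a seal. This point is the centre of its inner floor.
- basket_in (a point): Deeper square plastic basket with perforated sides, loose, 158 x 158 x 60 mm outside, walls and floor 5 mm (148 mm inside, with a rim 170 mm wide). For lids without a seal. This point is the centre of its inner floor.
- jar_1: Bystander: a filled glass candle jar, 74 mm across, 88 mm tall. Origin: centre of its underside.
- jar_2: Bystander: a filled glass candle jar, 74 mm across, 88 mm tall. Origin: centre of its underside.
- jar_3: Bystander: a filled glass candle jar, 74 mm across, 88 mm tall. Origin: centre of its underside.
- spray: Bystander: clear bottle, 68 mm across, 170 mm tall. Origin: centre of its underside.
- tin: Bystander: steel tin, 80 mm across, 70 mm tall. Origin: centre of its underside.
- trimmer: Bystander: dark wick trimmer lying flat on the table, 150 mm long (its x), 32 mm wide, 10 mm thick. Origin: its centre, on the table.
Things that resemble listed ones, but are neither listed nor needed, are in the scene too. There is more than one size of the part that bears basket_in; the job needs the larger.

How it is judged:
By the outcome, as a careful person would: the job done as asked, in the order asked, and still so for the second after the job is handed in, with the robot touching nothing.
Of lid_1, lid_2, lid_3, lid_4, lid_5, lid_6 only 3 to 4 are there at a start; the rules pass over those that are not, and their reading is None.
At some moment in a run one of crate, basket may be knocked a few centimetres aside while the robot is not near it.
Once in a run the grip may slacken for a moment while it holds something.
It also fails if it takes over 210 s, if anything falls off the work surface, if the arm or the gripper's body presses on something with over 40 N, if the wrist force passes 120 N, or if a joint passes its speed limit or range.

ROBOT

A 6-joint arm with a two-finger parallel gripper is mounted at the origin on the work surface. World frame = base frame: x ahead of the robot, y to its left, z up, the work surface at z = 0. Lengths are in m, angles in rad, forces in N, time in s.
With the tool pointing down it reaches from about 0.35 to 0.95 m from the base axis. Payload 17.4 kg.
Tool frame: the origin (TCP) lies on the centre line of the jaws, within the pads' length; the fingertips stand 17 mm ahead of it and the grasp point (between the pads) lies 2 mm behind it; z points along the fingers, y is the line along which they close (so a half turn about z gives the same grasp; the last joint's range is limited). The gripper opens to 93 mm and grips with 3 to 60 N. Pads are 15 mm wide; open, the fingers measure 128 mm over their backs; the gripper's body (75 mm by 188 mm) begins 65 mm behind the grasp point.
Start: joints at [1.304, 0.116, 1.442, -0, 1.584, -0.038], TCP at [0.153, 0.657, 0.236] pointing down, gripper open.
Joint ranges: [-2.83, 2.83], [-0.83, 2.19], [0.07, 2.5], [-1.14, 4.28], [0.01, 3], [-2.97, 2.97]. Speed limits (rad/s): [1.89, 1.89, 2.22, 3.14, 3.14, 3.14].

INTERFACE

Orientations are given as [roll, pitch, yaw] about the fixed x, y, z axes, in that order (R = Rz(yaw) Ry(pitch) Rx(roll)).
In Python, from bench import robot gives the robot as it stands.
- The arm moves only by the shell command python3 -m creep 'ROWS' [OPENING] [FORCE]. ROWS is JSON, a list of rows, each a list of 2 entries, a list of its own where there are three numbers: the shift along the tool's x, y, z in m, then the turn about the tool's z in rad. In form: [[[dx, dy, dz], yaw], ...]. A call has exactly 8 rows; each row is the pose to reach, as a shift and turn from the pose commanded when the call began, along the tool's axes at that moment; what a row does not reach only later rows make up. A row lasts 1/12 s, in which the tool goes at most 41.7 mm and 7.16 degrees, less where a joint would pass 70% of its speed; a pose out of reach is approached as far as the arm can. A call with a gripper value outside its range is refused whole. OPENING is the finger opening in m, from 0 to 0.093, set as the call begins (- or left out, the last holds). The fingers move at their own pace and stop on an object; FORCE is the grip in N (left out, the last holds). Time passes only in rows, so rows that repeat a pose let the fingers close, or fill a call up. It gives the time, the measured TCP pose, the force, the opening and the grip force at its end, in the units of the state.
- robot.read_state(): the state, without advancing time (a new reading comes with each control period).
- robot.capture(name): name is "scene" or "top" or "wrist"; returns (picture, depth): 420x560x3 uint8, red, green, blue; 420x560 float32, m along the optical axis (not along the pixel's ray), 0 where there is no reading.
- robot.camera_model(name): a dict with "K" (3x3 intrinsics, pixels), "R" (3x3) and "t" (3): a world point X has camera coordinates R X + t. Camera axes: x right, y down, z forward; pixel columns grow to the right and rows downward; lengths in m; the calibration is good to about 2 mm. A picture is of the moment at which its call begins: read the wrist's pose just before it. camera_model takes no time and is no camera call; for the wrist camera it gives the pose at the moment of the call.
- robot.hand_in(): hands the job in; it is judged then, once.
The state is a dict: "time_s": time; "qpos": joint angles; "qd": joint speeds; "joint_efforts": joint torques, N m; "position": TCP position; "eef_rot": TCP orientation; "force": force on the tool from outside, world axes, zero at the start; "wrist_torque": the same for the moment, N m; "gripper_width": opening from 0.0 (shut) to 1.0 (fully open); "grip_force": force on a finger pad.
Only numpy, scipy, OpenCV 4.12 (cv2) and the standard library are available. Lean on these libraries where they do the work, as an engineer would, in place of code of your own. Each camera call takes 0.05 s, during which the arm holds its last target. There are 200 camera calls.

## Working session

There is one attempt and no reset: what is moved stays moved. The work goes in short steps, Python scripts to look and compute and a shell command to move; the robot and the scene stay as the last step left them, time stands still between calls to the robot, and variables do not carry over. Pictures are saved under pics/ and viewed, at most 14 in all, crops included, and the job is handed in when it is done.

```bash
ls; mkdir -p pics; cat > h.py <<'E'
import numpy as np, cv2
from bench import robot
def snap(n,f):
    m=robot.camera_model(n); p,d=robot.capture(n)
    if f: cv2.imwrite('pics/'+f,p[:,:,::-1])
    return p,d,m
def cloud(d,m):
    v,u=np.mgrid[:d.shape[0],:d.shape[1]]
    K=m['K'];K=np.array(K)
    c=np.stack([(u-K[0,2])/K[0,0]*d,(v-K[1,2])/K[1,1]*d,d],-1)
    w=(c-np.array(m['t']))@np.array(m['R'])
    w[d==0]=np.nan
    return w
E
python3 - <<'E'
from h import *
for n in('top','scene'):
    p,d,m=snap(n,n+'0.png'); np.save(n+'0d.npy',cloud(d,m)); print(n,-np.array(m['R']).T@m['t'])
print(robot.read_state())
E
```

```text
pics
top [0.39800473 0.01637367 1.57664854]
scene [ 1.22595137 -0.75467249  0.82959364]
{'time_s': 0.1, 'qpos': array([ 1.30418697e+00,  1.16451344e-01,  1.44219794e+00, -3.23423611e-05,
        1.58400006e+00, -3.78322720e-02]), 'qd': array([-0.00118551, -0.00308073, -0.00101085, -0.00055191, -0.00079065,
        0.000846  ]), 'joint_efforts': array([ 2.48971490e-03, -7.22894025e+01, -6.23863792e+01,  7.83229130e-02,
        2.26880918e-02, -6.28076441e-05]), 'position': array([0.15307634, 0.657244  , 0.23497033]), 'eef_rot': array([-3.14053549e+00, -7.65083756e-06,  2.91281516e+00]), 'force': array([ 0.24211946,  0.52021635, -0.6888255 ]), 'wrist_torque': array([-0.05037196,  0.03202273, -0.02990232]), 'grip_force': 0.0, 'gripper_width': 1.0019154688175427}
```

View pics/top0.png

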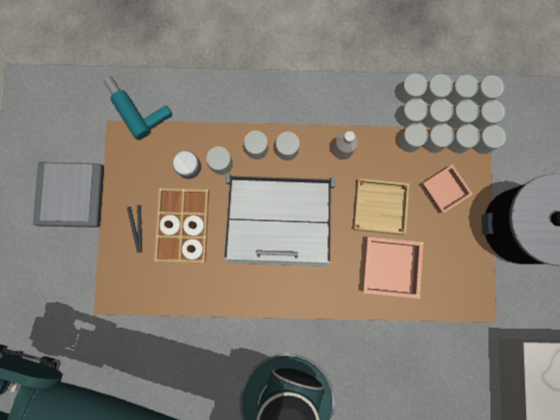

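View pics/scene0.png

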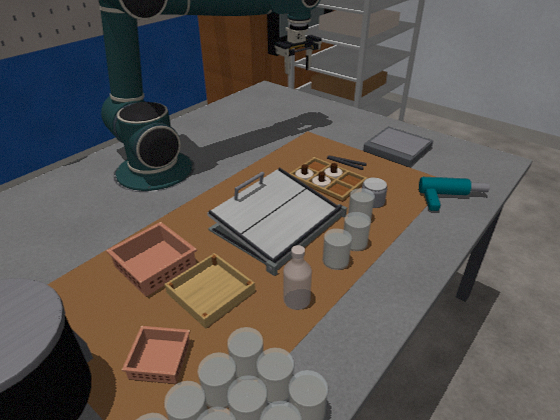

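Top view: three lids at (170,225), (193,225) and (192,249) in the tray. The board is part-way up, with its handle at (277,253). The crate is at (381,206). Two pink baskets: (392,267) is large and (446,188) is small. The large one fits; I'll check its size numerically and in a crop.

```bash
python3 - <<'E'
from h import *
W=np.load('top0d.npy'); S=np.load('scene0d.npy')
p=cv2.imread('pics/top0.png')
z=W[...,2]
def box(name,u0,u1,v0,v1,zl,zh):
    r=W[v0:v1,u0:u1].reshape(-1,3); r=r[(r[:,2]>zl)&(r[:,2]<zh)]
    rc=cv2.minAreaRect(r[:,:2].astype(np.float32)*1000); print(name,len(r),np.round(rc[0],1),np.round(rc[1],1),round(rc[2],1),'z',np.round(np.percentile(r[:,2],[5,50,95])*1000,1))
box('basket',350,435,230,305,.045,.075)
box('basketsm',415,480,160,218,.025,.075)
box('crate',345,418,173,237,.024,.045)
box('tray',145,220,180,270,.012,.03)
for n,u,v in(('a',170,225),('b',193,225),('c',192,249)): box(n,u-14,u+14,v-14,v+14,.035,.06)
# lids white disc via image
# board plane
r=W[185:240,235:322].reshape(-1,3); r=r[~np.isnan(r).any(1)]
c=r.mean(0);u,s,vt=np.linalg.svd(r-c); n=vt[2]*np.sign(vt[2,2]); print('board',c,n,s[2]/len(r)**.5,np.arctan2(-n[0],n[2]),np.hypot(n[0],n[1]))
for nm,X in(('top',W),):
    q=X[245:262,250:305].reshape(-1,3); q=q[q[:,2]>np.nanmax(q[:,2])-.012]; print('handle',len(q),q.mean(0),q.min(0),q.max(0))
for nm,uu,vv in(('jar',219,159),('tin',185,163),('j2',256,143),('j3',288,145),('sp',346,145)): print(nm,W[vv,uu])
a=cv2.resize(p[150:310,340:480],None,fx=4,fy=3.75,interpolation=3); b=cv2.resize(p[170:275,110:340],(560,256),interpolation=3)
cv2.imwrite('pics/crop1.png',a)
E
```

```text
basket 867 [ 411.8 -310.8] [172.1 169.9] 85.5 z [51.2 59.  65.1]
basketsm 386 [ 660.  -487.7] [111.9 115.8] 33.3 z [29.2 38.1 44.1]
crate 504 [ 601.4 -281.6] [161.5 160.9] 85.6 z [26.  33.  38.7]
tray 1904 [533.  359.4] [188.5 250. ] 89.4 z [12.9 17.8 23.8]
a 50 [530.8 379.4] [20.8 20.4] 4.5 z [39.9 47.8 53.7]
b 50 [531.9 306.2] [20.5 22.6] 89.0 z [38.3 46.8 52.3]
c 48 [456.6 307. ] [21.2 22.1] 35.2 z [40.8 47.1 52.9]
board [0.5759274  0.04044753 0.04572716] [ 0.19064636 -0.0039684   0.98165076] 0.003299137844583093 -0.1918220684510845 0.19068765585903344
handle 154 [0.44624757 0.04096825 0.1187044 ] [ 0.44063666 -0.01877038  0.11365979] [0.45228146 0.10085158 0.12559989]
jar [0.73108677 0.22380152 0.08080621]
tin [0.71828189 0.32880128 0.07236057]
j2 [0.78010059 0.11118809 0.09438381]
j3 [0.77876915 0.01359321 0.08312163]
sp [ 0.77052192 -0.15893726  0.12961971]
```

View pics/crop1.png

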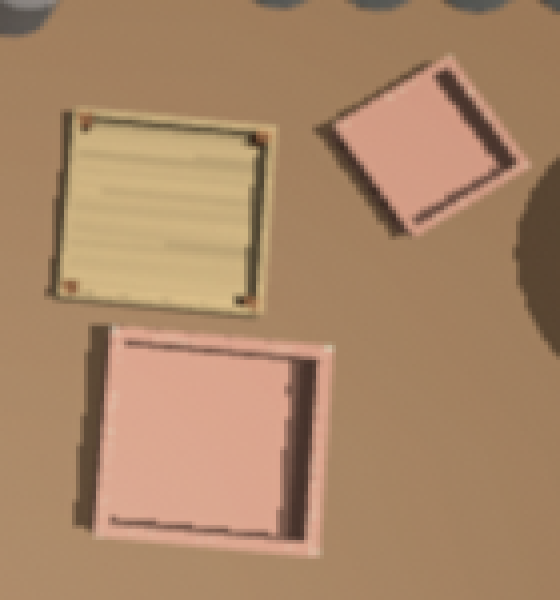

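The crop confirms it: the large basket's rim is 172×170 mm, matching 170, and the small one is 114 mm. Board tilt is ≈0.19. Next I turn the tool so it closes along world x (yaw π/2), then go above the handle.

```bash
python3 -m creep '[[[0,0,0],0.12],[[0,0,0],0.24],[[0,0,0],0.36],[[0,0,0],0.48],[[0,0,0],0.6],[[0,0,0],0.72],[[0,0,0],0.84],[[0,0,0],0.95]]' 0.05 20
python3 -m creep '[[[0,0,0],0.12],[[0,0,0],0.24],[[0,0,0],0.36],[[0,0,0],0.392],[[0,0,0],0.392],[[0,0,0],0.392],[[0,0,0],0.392],[[0,0,0],0.392]]'
```

```text
time_s: 0.77
position: [0.1531, 0.6573, 0.2352]
eef_rot: [-3.141, 0.001, 1.957]
force: [0.8, 0.4, 0.2]
gripper_width: 0.546
grip_force: 0.0
time_s: 1.43
position: [0.1531, 0.6574, 0.2355]
eef_rot: [-3.142, 0.0, 1.572]
force: [-0.3, 0.0, 1.2]
gripper_width: 0.539
grip_force: 0.0
```

```bash
python3 -m creep '[[[-0.02,0.012,0],0],[[-0.05,0.024,0],0],[[-0.08,0.036,0],0],[[-0.11,0.05,0],0],[[-0.14,0.065,0],0],[[-0.17,0.08,0],0],[[-0.19,0.092,0],0],[[-0.21,0.1,0],0]]'
python3 -m creep '[[[-0.03,0.015,0],0],[[-0.06,0.03,0],0],[[-0.09,0.045,0],0],[[-0.12,0.06,0],0],[[-0.15,0.075,0],0],[[-0.18,0.09,0],0],[[-0.2,0.095,0],0],[[-0.21,0.1,0],0]]'
python3 -m creep '[[[-0.03,0.015,0],0],[[-0.06,0.03,0],0],[[-0.09,0.045,0],0],[[-0.12,0.06,0],0],[[-0.15,0.075,0],0],[[-0.18,0.09,0],0],[[-0.196,0.093,0],0],[[-0.196,0.093,0],0]]'
python3 - <<'E'
from h import *
p,d,m=snap('wrist','w1.png'); W=cloud(d,m); np.save('w1.npy',W)
z=W[...,2]
print(np.nanmax(z))
k=(z>.105)&(z<.13)&(abs(W[...,0]-.446)<.04)&(abs(W[...,1]-.04)<.1); q=W[k]; print(k.sum(), np.percentile(q,[2,50,98],axis=0))
E
```

```text
time_s: 2.1
position: [0.2539, 0.446, 0.2358]
eef_rot: [3.141, -0.0, 1.571]
force: [0.7, -0.9, 0.1]
gripper_width: 0.539
grip_force: 0.0
time_s: 2.77
position: [0.3536, 0.2353, 0.2359]
eef_rot: [3.141, -0.0, 1.57]
force: [-0.7, 0.5, 1.1]
gripper_width: 0.539
grip_force: 0.0
time_s: 3.43
position: [0.4466, 0.0387, 0.2355]
eef_rot: [-3.141, 0.001, 1.568]
force: [-0.1, 0.6, 0.3]
gripper_width: 0.536
grip_force: 0.0
0.34167197439370145
1750 [[ 0.44031378 -0.01779743  0.115094  ]
 [ 0.4466184   0.0438711   0.11922097]
 [ 0.45200605  0.09776648  0.12113577]]
```

View pics/w1.png

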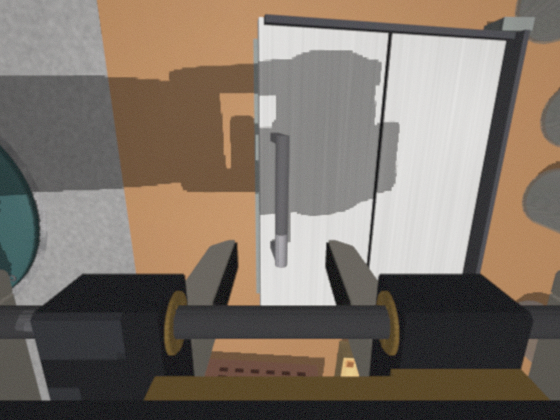

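The wrist picture shows the handle bar at (282,200), aligned with the gap between the fingers; it measures x 0.446, top z 0.121. I'll go down and grip it.

```bash
python3 - <<'E'
from h import *
W=np.load('w1.npy'); m=(abs(W[...,1]-.12)<.05)&(W[...,0]>.47)&(W[...,0]<.63); r=W[m]; r=r[r[:,2]<.12]
c=r.mean(0);u,s,vt=np.linalg.svd(r-c,full_matrices=False); n=vt[2]*np.sign(vt[2,2]); print(len(r),c,n,np.arctan2(n[0],n[2]),np.arctan2(n[1],n[0]))
E
python3 -m creep '[[[0,0,0.03],0],[[0,0,0.06],0],[[0,0,0.09],0],[[0,0,0.11],0],[[0,0,0.122],0],[[0,0,0.122],0],[[0,0,0.122],0],[[0,0,0.122],0]]'
python3 -m creep '[[[0,0,0],0],[[0,0,0],0],[[0,0,0],0],[[0,0,0],0],[[0,0,0],0],[[0,0,0],0],[[0,0,0],0],[[0,0,0],0]]' 0 20
```

```text
15447 [0.54630176 0.12219163 0.05255376] [ 0.18904576 -0.00268921  0.9819646 ] 0.19019098537178478 -0.014224235965293697
time_s: 4.15
position: [0.4467, 0.0418, 0.1153]
eef_rot: [3.14, -0.0, 1.571]
force: [-0.1, -0.3, 0.5]
gripper_width: 0.537
grip_force: 0.0
time_s: 4.82
position: [0.4467, 0.0414, 0.1137]
eef_rot: [3.14, -0.0, 1.571]
force: [6.7, -0.2, -2.9]
gripper_width: 0.123
grip_force: 20.0
```

```bash
python3 -m creep '[[[0,-0.002,0.006],0],[[0,-0.004,0.012],0],[[0,-0.006,0.018],0],[[0,-0.008,0.024],0],[[0,-0.01,0.03],0],[[0,-0.011,0.036],0],[[0,-0.0125,0.041],0],[[0,-0.0135,0.046],0]]'
python3 -m creep '[[[0,0,0],0],[[0,0,0.002],0],[[0,0,0.002],0],[[0,0,0.003],0],[[0,0,0.003],0],[[0,0,0.003],0],[[0,0,0.003],0],[[0,0,0.003],0]]'
python3 - <<'E'
from h import *
p,d,m=snap('scene',None); W=cloud(d,m)
m=(abs(W[...,1]-.12)<.05)&(W[...,0]>.47)&(W[...,0]<.63); r=W[m]; r=r[r[:,2]<.12]
c=r.mean(0);u,s,vt=np.linalg.svd(r-c,full_matrices=False); n=vt[2]*np.sign(vt[2,2]); print(len(r),c,n)
E
```

```text
time_s: 5.48
position: [0.4333, 0.0416, 0.0682]
eef_rot: [3.139, -0.0, 1.571]
force: [4.9, 1.5, 5.1]
gripper_width: 0.123
grip_force: 20.0
time_s: 6.15
position: [0.4333, 0.0415, 0.0665]
eef_rot: [3.14, -0.0, 1.571]
force: [-6.9, 1.1, 23.2]
gripper_width: 0.121
grip_force: 20.0
941 [0.55260557 0.11903351 0.02828928] [-0.00161391 -0.00103584  0.99999816]
```

Board is level and on its stop (23 N reaction). I release, rise, and go over the tray to measure the knobs from near.

```bash
python3 -m creep '[[[0,0,0],0],[[0,0,0],0],[[0,0,0],0],[[0,0,-0.03],0],[[0,0,-0.065],0],[[0,0,-0.1],0],[[0,0,-0.125],0],[[0,0,-0.136],0]]' 0.045
python3 -m creep '[[[0.03,0.01,0],0],[[0.065,0.02,0],0],[[0.1,0.03,0],0],[[0.135,0.045,0],0],[[0.17,0.06,0],0],[[0.205,0.075,0],0],[[0.235,0.08,0],0],[[0.235,0.08,0],0]]'
cat > knob.py <<'E'
from h import *
import sys
# knobs: dark px, z range lo..hi given, within xy window
def knobs(cam,zlo,zhi,x0,x1,y0,y1,f=None):
    p,d,m=snap(cam,f); W=cloud(d,m)
    k=((W[...,2]>zlo)&(W[...,2]<zhi)&(W[...,0]>x0)&(W[...,0]<x1)&(W[...,1]>y0)&(W[...,1]<y1)).astype(np.uint8)
    n,l,st,ce=cv2.connectedComponentsWithStats(k)
    for i in range(1,n):
        if st[i,4]>30:
            q=W[l==i]; (cx,cy),r=cv2.minEnclosingCircle(q[:,:2].astype(np.float32)*1000); print(cam,'px',ce[i].round(),'n',st[i,4],'circ',round(cx,1),round(cy,1),'r',round(r,1),'mean',(q.mean(0)*1000).round(1))
if __name__=='__main__': knobs(sys.argv[1],*map(float,sys.argv[2:8]),*(sys.argv[8:9]))
E
python3 - <<'E'
from knob import *
knobs('wrist',.043,.056,.4,.6,.25,.45,'w2.png'); knobs('top',.043,.056,.4,.6,.25,.45)
print(robot.read_state()['position'])
E
```

```text
time_s: 6.87
position: [0.4333, 0.0414, 0.2042]
eef_rot: [3.138, -0.0, 1.571]
force: [0.3, 0.0, 0.1]
gripper_width: 0.482
grip_force: 0.0
time_s: 7.53
position: [0.5127, 0.2804, 0.1984]
eef_rot: [-3.139, 0.0, 1.573]
force: [0.1, 0.3, 0.5]
gripper_width: 0.482
grip_force: 0.0
wrist px [303.  89.] n 567 circ 531.4 379.4 r 11.9 mean [531.2 379.4  48.3]
wrist px [225. 169.] n 478 circ 456.9 306.2 r 12.1 mean [457.6 306.8  48.1]
wrist px [301. 170.] n 470 circ 530.7 305.6 r 11.9 mean [530.8 306.2  48.2]
[0.51221715 0.27697587 0.19893072]
```

View pics/w2.png

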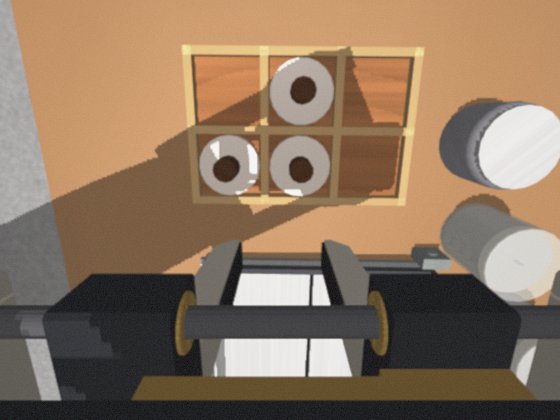

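Picture w2 shows three lids with knobs at px (303,89), (225,169) and (301,170), which is world (531,379), (457,306), (531,306) mm with tops at 48 mm as expected. Picking the lid at (531,306) first.

```bash
python3 -m creep '[[[0.015,0.01,0],0],[[0.0295,0.0185,0.02],0],[[0.0295,0.0185,0.06],0],[[0.0295,0.0185,0.1],0],[[0.0295,0.0185,0.13],0],[[0.0295,0.0185,0.15],0],[[0.0295,0.0185,0.16],0],[[0.0295,0.0185,0.16],0]]'
python3 -m creep '[[[0,0,0],0],[[0,0,0],0],[[0,0,0],0],[[0,0,0],0],[[0,0,0],0],[[0,0,0],0],[[0,0,0],0],[[0,0,0],0]]' 0 35
python3 -m creep '[[[0,0,-0.01],0],[[0,0,-0.025],0],[[0,0,-0.04],0],[[0,0,-0.06],0],[[0,0,-0.06],0],[[0,0,-0.06],0],[[0,0,-0.06],0],[[0,0,-0.06],0]]'
```

```text
time_s: 8.3
position: [0.5301, 0.3044, 0.0383]
eef_rot: [-3.139, 0.002, 1.57]
force: [-0.0, -0.7, -0.6]
gripper_width: 0.485
grip_force: 0.0
time_s: 8.97
position: [0.5317, 0.3061, 0.0421]
eef_rot: [3.14, -0.001, 1.571]
force: [-0.2, -2.3, 6.7]
gripper_width: 0.25
grip_force: 35.0
time_s: 9.63
position: [0.5307, 0.3057, 0.0996]
eef_rot: [-3.14, 0.001, 1.571]
force: [0.2, -0.6, -1.3]
gripper_width: 0.252
grip_force: 35.0
```

```bash
python3 -m creep '[[[-0.02,-0.003,0],0],[[-0.05,-0.008,0],0],[[-0.085,-0.014,0],0],[[-0.12,-0.02,0],0],[[-0.15,-0.026,0],0],[[-0.175,-0.032,0],0],[[-0.191,-0.032,0],0],[[-0.191,-0.032,0],0]]'
python3 -m creep '[[[0,0,0.01],0],[[0,0,0.02],0],[[0,0,0.03],0],[[0,0,0.035],0],[[0,0,0.038],0],[[0,0,0.038],0],[[0,0,0.038],0],[[0,0,0.038],0]]'
python3 -m creep '[[[0,0,0.001],0],[[0,0,0.001],0],[[0,0,0.002],0],[[0,0,0.002],0],[[0,0,0.002],0],[[0,0,0.002],0],[[0,0,0.002],0],[[0,0,0.002],0]]'
```

```text
time_s: 10.3
position: [0.4985, 0.1125, 0.0999]
eef_rot: [-3.141, 0.001, 1.569]
force: [0.3, 0.4, -0.8]
gripper_width: 0.251
grip_force: 35.0
time_s: 10.97
position: [0.499, 0.1152, 0.0622]
eef_rot: [-3.141, 0.0, 1.571]
force: [-0.2, -0.2, -0.0]
gripper_width: 0.249
grip_force: 35.0
time_s: 11.63
position: [0.4999, 0.1152, 0.0621]
eef_rot: [3.139, -0.001, 1.571]
force: [-2.4, 1.0, 13.0]
gripper_width: 0.25
grip_force: 35.0
```

Contact at 13 N on the board. Release, then the lid at (457,306).

```bash
python3 -m creep '[[[0,0,-0.001],0],[[0,0,-0.001],0],[[0,0,-0.001],0],[[0,0,-0.001],0],[[0,0,-0.02],0],[[0,0,-0.04],0],[[0,0,-0.055],0],[[0,0,-0.06],0]]' 0.045
python3 -m creep '[[[0.02,-0.004,0],0],[[0.05,-0.01,0],0],[[0.085,-0.018,0],0],[[0.12,-0.026,0],0],[[0.15,-0.034,0],0],[[0.175,-0.042,0],0],[[0.191,-0.042,0],0],[[0.191,-0.042,0],0]]'
python3 -m creep '[[[0,0,0.02],0],[[0,0,0.04],0],[[0,0,0.06],0],[[0,0,0.072],0],[[0,0,0.0795],0],[[0,0,0.0795],0],[[0,0,0.0795],0],[[0,0,0.0795],0]]'
python3 -m creep '[[[0,0,0],0],[[0,0,0],0],[[0,0,0],0],[[0,0,0],0],[[0,0,0],0],[[0,0,0],0],[[0,0,0],0],[[0,0,0],0]]' 0 35
python3 -m creep '[[[0,0,-0.01],0],[[0,0,-0.025],0],[[0,0,-0.04],0],[[0,0,-0.06],0],[[0,0,-0.06],0],[[0,0,-0.06],0],[[0,0,-0.06],0],[[0,0,-0.06],0]]'
```

```text
time_s: 12.3
position: [0.4998, 0.1151, 0.1228]
eef_rot: [3.139, -0.0, 1.571]
force: [0.5, -0.2, -0.5]
gripper_width: 0.485
grip_force: 0.0
time_s: 12.97
position: [0.4563, 0.3082, 0.1196]
eef_rot: [-3.141, 0.0, 1.573]
force: [1.0, -0.4, -0.3]
gripper_width: 0.484
grip_force: 0.0
time_s: 13.63
position: [0.4576, 0.3061, 0.0423]
eef_rot: [3.14, -0.001, 1.571]
force: [0.3, -0.1, -0.3]
gripper_width: 0.486
grip_force: 0.0
time_s: 14.3
position: [0.4573, 0.306, 0.0415]
eef_rot: [3.141, -0.0, 1.571]
force: [-0.3, -0.4, 5.6]
gripper_width: 0.251
grip_force: 35.0
time_s: 14.97
position: [0.4566, 0.3056, 0.0999]
eef_rot: [-3.14, 0.001, 1.571]
force: [-0.2, 0.1, -0.4]
gripper_width: 0.254
grip_force: 35.0
```

```bash
python3 -m creep '[[[-0.005,0,-0.02],0],[[-0.03,0.002,-0.04],0],[[-0.065,0.005,-0.045],0],[[-0.1,0.01,-0.045],0],[[-0.135,0.015,-0.045],0],[[-0.17,0.023,-0.045],0],[[-0.205,0.03,-0.045],0],[[-0.235,0.037,-0.045],0]]'
python3 -m creep '[[[-0.02,0.004,0],0],[[-0.03,0.005,0],0],[[-0.03,0.005,0.02],0],[[-0.03,0.005,0.045],0],[[-0.03,0.005,0.065],0],[[-0.03,0.005,0.076],0],[[-0.03,0.005,0.082],0],[[-0.03,0.005,0.082],0]]'
python3 -m creep '[[[0,0,0.001],0],[[0,0,0.002],0],[[0,0,0.003],0],[[0,0,0.003],0],[[0,0,0.003],0],[[0,0,0.003],0],[[0,0,0.003],0],[[0,0,0.003],0]]'
```

```text
time_s: 15.63
position: [0.4938, 0.0688, 0.1453]
eef_rot: [-3.141, 0.0, 1.571]
force: [0.3, 0.7, -1.6]
gripper_width: 0.251
grip_force: 35.0
time_s: 16.3
position: [0.4986, 0.0412, 0.063]
eef_rot: [-3.14, -0.0, 1.571]
force: [-0.5, 0.7, -0.9]
gripper_width: 0.254
grip_force: 35.0
time_s: 16.97
position: [0.4993, 0.0409, 0.0615]
eef_rot: [3.141, -0.0, 1.571]
force: [-0.8, -0.6, 2.0]
gripper_width: 0.252
grip_force: 35.0
```

```bash
python3 -m creep '[[[0,0,0.001],0],[[0,0,0.001],0],[[0,0,0.001],0],[[0,0,0],0],[[0,0,-0.02],0],[[0,0,-0.04],0],[[0,0,-0.055],0],[[0,0,-0.06],0]]' 0.045
python3 -m creep '[[[0.02,0.002,0],0],[[0.055,0.006,0],0],[[0.09,0.01,0],0],[[0.13,0.014,0],0],[[0.17,0.018,0],0],[[0.21,0.022,0],0],[[0.25,0.026,0],0],[[0.28,0.028,0],0]]'
python3 -m creep '[[[0.03,0.003,0],0],[[0.0585,0.0043,0.01],0],[[0.0585,0.0043,0.03],0],[[0.0585,0.0043,0.055],0],[[0.0585,0.0043,0.07],0],[[0.0585,0.0043,0.08],0],[[0.0585,0.0043,0.08],0],[[0.0585,0.0043,0.08],0]]'
python3 -m creep '[[[0,0,0],0],[[0,0,0],0],[[0,0,0],0],[[0,0,0],0],[[0,0,0],0],[[0,0,0],0],[[0,0,0],0],[[0,0,0],0]]' 0 35
python3 -m creep '[[[0,0,-0.01],0],[[0,0,-0.025],0],[[0,0,-0.045],0],[[0,0,-0.075],0],[[0,0,-0.1],0],[[0,0,-0.1],0],[[0,0,-0.1],0],[[0,0,-0.1],0]]'
```

```text
time_s: 17.63
position: [0.4999, 0.0409, 0.1236]
eef_rot: [3.139, -0.0, 1.571]
force: [0.0, -0.3, 0.9]
gripper_width: 0.485
grip_force: 0.0
time_s: 18.3
position: [0.5267, 0.3238, 0.1202]
eef_rot: [-3.141, 0.0, 1.572]
force: [0.6, 0.5, -0.5]
gripper_width: 0.487
grip_force: 0.0
time_s: 18.97
position: [0.5315, 0.3792, 0.0413]
eef_rot: [-3.141, 0.0, 1.57]
force: [0.2, -0.6, 0.7]
gripper_width: 0.485
grip_force: 0.0
time_s: 19.63
position: [0.5317, 0.3795, 0.042]
eef_rot: [3.141, -0.0, 1.571]
force: [-0.3, -1.7, 6.1]
gripper_width: 0.253
grip_force: 35.0
time_s: 20.3
position: [0.5312, 0.3793, 0.1412]
eef_rot: [-3.141, 0.0, 1.571]
force: [0.1, -0.8, -2.1]
gripper_width: 0.252
grip_force: 35.0
```

```bash
python3 -m creep '[[[-0.02,-0.003,0],0],[[-0.05,-0.006,0],0],[[-0.085,-0.01,0],0],[[-0.12,-0.013,0],0],[[-0.155,-0.016,0],0],[[-0.19,-0.02,0],0],[[-0.225,-0.023,0],0],[[-0.26,-0.026,0],0]]'
python3 -m creep '[[[-0.035,-0.002,0],0],[[-0.07,-0.003,0],0],[[-0.105,-0.005,0],0],[[-0.135,-0.006,0],0],[[-0.152,-0.006,0],0],[[-0.152,-0.006,0],0],[[-0.152,-0.006,0.02],0],[[-0.152,-0.006,0.05],0]]'
python3 -m creep '[[[0,0,0.01],0],[[0,0,0.02],0],[[0,0,0.026],0],[[0,0,0.029],0],[[0,0,0.03],0],[[0,0,0.031],0],[[0,0,0.032],0],[[0,0,0.032],0]]'
```

```text
time_s: 20.97
position: [0.5043, 0.1178, 0.14]
eef_rot: [-3.14, 0.0, 1.571]
force: [0.7, -0.7, -0.5]
gripper_width: 0.252
grip_force: 35.0
time_s: 21.63
position: [0.5003, -0.0327, 0.0922]
eef_rot: [3.139, 0.0, 1.57]
force: [1.1, 0.1, -1.1]
gripper_width: 0.252
grip_force: 35.0
time_s: 22.3
position: [0.5009, -0.0326, 0.0619]
eef_rot: [3.138, 0.0, 1.571]
force: [-1.7, 0.4, 15.2]
gripper_width: 0.252
grip_force: 35.0
```

```bash
python3 -m creep '[[[0,0,-0.001],0],[[0,0,-0.001],0],[[0,0,-0.001],0],[[0,0,-0.001],0],[[0,0,-0.02],0],[[0,0,-0.06],0],[[0,0,-0.1],0],[[0,0,-0.14],0]]' 0.045
python3 -m creep '[[[0.02,-0.02,0],0],[[0.04,-0.04,0],0],[[0.06,-0.055,0],0],[[0.0735,-0.0675,0],0],[[0.0735,-0.0675,0],0],[[0.0735,-0.0675,0],0],[[0.0735,-0.0675,0],0],[[0.0735,-0.0675,0],0]]' 0.03
python3 - <<'E'
from knob import *
knobs('wrist',.06,.085,.4,.6,-.1,.2,'w3.png');knobs('scene',.055,.085,.46,.54,-.1,.2,'s3.png')
s=robot.read_state();print(s['position'],s['qpos'])
E
```

```text
time_s: 22.97
position: [0.4989, -0.0325, 0.2006]
eef_rot: [-3.141, -0.0, 1.571]
force: [0.7, 0.7, 0.0]
gripper_width: 0.482
grip_force: 0.0
time_s: 23.63
position: [0.4323, 0.0405, 0.199]
eef_rot: [-3.141, 0.0, 1.57]
force: [0.5, 0.2, -0.2]
gripper_width: 0.321
grip_force: 0.0
wrist px [359. 118.] n 638 circ 499.4 114.7 r 12.0 mean [498.5 114.8  68. ]
wrist px [283. 199.] n 1668 circ 433.5 39.2 r 60.3 mean [432.9  43.2  73.1]
wrist px [353. 199.] n 529 circ 498.5 41.3 r 11.8 mean [497.7  42.2  67.7]
wrist px [353. 266.] n 187 circ 502.6 -26.3 r 9.8 mean [502.4 -25.3  67.2]
scene px [279. 191.] n 50 circ 500.0 111.4 r 13.0 mean [503.3 109.9  65.5]
scene px [264. 201.] n 55 circ 500.5 37.0 r 12.8 mean [503.1  36.5  65.5]
scene px [248. 212.] n 60 circ 503.5 -35.4 r 12.3 mean [504.3 -36.5  65.7]
[0.43221574 0.04043564 0.19893401] [ 3.45475623e-02 -4.20905228e-01  1.97798814e+00 -6.14057124e-05
  1.58512661e+00  3.53564295e-02]
```

View pics/s3.png

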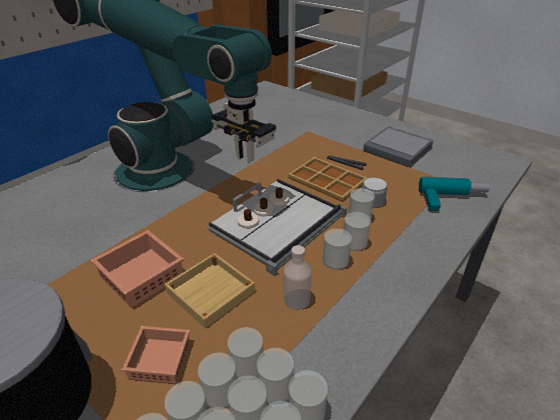

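Picture s3 shows three lids upright at (279,191), (264,201) and (248,212), side by side between the line and the handle. The basket seems to have been knocked, now at (140,267), so I will re-measure it. Gripping the handle and raising along its arc.

```bash
python3 -m creep '[[[0,0,0.03],0],[[0,0,0.06],0],[[0,0,0.09],0],[[0,0,0.115],0],[[0,0,0.128],0],[[0,0,0.1325],0],[[0,0,0.1325],0],[[0,0,0.1325],0]]'
python3 -m creep '[[[0,0,0],0],[[0,0,0],0],[[0,0,0],0],[[0,0,0],0],[[0,0,0],0],[[0,0,0],0],[[0,0,0],0],[[0,0,0],0]]' 0 40
python3 -m creep '[[[0,0.0005,-0.002],0],[[0,0.001,-0.005],0],[[0,0.002,-0.008],0],[[0,0.003,-0.012],0],[[0,0.004,-0.016],0],[[0,0.005,-0.0195],0],[[0,0.0055,-0.0225],0],[[0,0.0064,-0.0255],0]]'
python3 -m creep '[[[0,0.001,-0.003],0],[[0,0.002,-0.006],0],[[0,0.003,-0.009],0],[[0,0.004,-0.012],0],[[0,0.0053,-0.0155],0],[[0,0.0065,-0.0185],0],[[0,0.0078,-0.0217],0],[[0,0.009,-0.0247],0]]'
```

```text
time_s: 24.4
position: [0.4324, 0.0407, 0.0674]
eef_rot: [3.141, -0.0, 1.57]
force: [0.7, 0.4, 0.1]
gripper_width: 0.326
grip_force: 0.0
time_s: 25.07
position: [0.4331, 0.0409, 0.0676]
eef_rot: [3.138, -0.0, 1.571]
force: [10.1, 0.2, -2.2]
gripper_width: 0.119
grip_force: 40.0
time_s: 25.73
position: [0.4389, 0.0408, 0.0917]
eef_rot: [3.14, 0.0, 1.571]
force: [14.4, -0.2, -17.9]
gripper_width: 0.117
grip_force: 40.0
time_s: 26.4
position: [0.4473, 0.0407, 0.1158]
eef_rot: [-3.141, 0.0, 1.571]
force: [10.5, -2.1, -19.2]
gripper_width: 0.118
grip_force: 40.0
```

```bash
python3 -m creep '[[[0,0.0014,-0.003],0],[[0,0.0028,-0.006],0],[[0,0.0042,-0.009],0],[[0,0.0056,-0.012],0],[[0,0.0071,-0.015],0],[[0,0.0086,-0.018],0],[[0,0.0101,-0.0208],0],[[0,0.0116,-0.0236],0]]'
python3 -m creep '[[[0,0.0016,-0.0028],0],[[0,0.0033,-0.0056],0],[[0,0.005,-0.0084],0],[[0,0.0067,-0.0112],0],[[0,0.0085,-0.014],0],[[0,0.0103,-0.0168],0],[[0,0.0121,-0.0196],0],[[0,0.0139,-0.0223],0]]'
python3 -m creep '[[[0,0.0007,-0.001],0],[[0,0.0014,-0.002],0],[[0,0.002,-0.003],0],[[0,0.002,-0.003],0],[[0,0.002,-0.003],0],[[0,0.002,-0.003],0],[[0,0.002,-0.003],0],[[0,0.002,-0.003],0]]'
cat > tilt.py <<'E'
from h import *
p,d,m=snap('scene',None); W=cloud(d,m); np.save('t.npy',W)
m=(abs(W[...,1]-.04)<.13)&(W[...,0]>.56)&(W[...,0]<.63)&(W[...,2]<.16)&(W[...,2]>.02); r=W[m]
from numpy.linalg import svd
for _ in range(6):
    c=np.median(r,0) if _==0 else r.mean(0); u,s,vt=svd(r-c,full_matrices=False); n=vt[2]*np.sign(vt[2,2]); e=abs((r-c)@n); r=r[e<max(.003,np.percentile(e,80))]
print('tilt',np.arctan2(n[0],n[2]),len(r)); print(robot.read_state()['force'])
E
python3 tilt.py
```

```text
time_s: 27.07
position: [0.4586, 0.0406, 0.1401]
eef_rot: [-3.14, 0.001, 1.571]
force: [-0.4, -5.4, -14.9]
gripper_width: 0.114
grip_force: 40.0
time_s: 27.73
position: [0.472, 0.0405, 0.1626]
eef_rot: [-3.139, 0.001, 1.571]
force: [-7.6, -6.9, -9.7]
gripper_width: 0.117
grip_force: 40.0
time_s: 28.4
position: [0.4741, 0.0404, 0.1658]
eef_rot: [-3.139, 0.001, 1.571]
force: [-7.2, -7.6, -7.4]
gripper_width: 0.118
grip_force: 40.0
tilt 0.4117498750254281 1398
[-7.39417741 -7.35705499 -7.72487446]
```

```bash
python3 -m creep '[[[0,0.0007,-0.001],0],[[0,0.0014,-0.002],0],[[0,0.002,-0.003],0],[[0,0.002,-0.004],0],[[0,0.002,-0.004],0],[[0,0.002,-0.004],0],[[0,0.002,-0.004],0],[[0,0.002,-0.004],0]]'
python3 tilt.py
python3 - <<'E'
from h import *
p,d,m=snap('scene','s4.png'); cv2.imwrite('pics/s4c.png',cv2.resize(p[140:290,180:400,::-1],None,fx=3,fy=3))
E
```

```text
time_s: 29.12
position: [0.4743, 0.0404, 0.1662]
eef_rot: [-3.133, 0.001, 1.571]
force: [-8.8, -7.4, -33.2]
gripper_width: 0.116
grip_force: 40.0
tilt 0.419484615530095 1407
[ -7.5171325   -7.51120897 -33.17237905]
```

View pics/s4c.png

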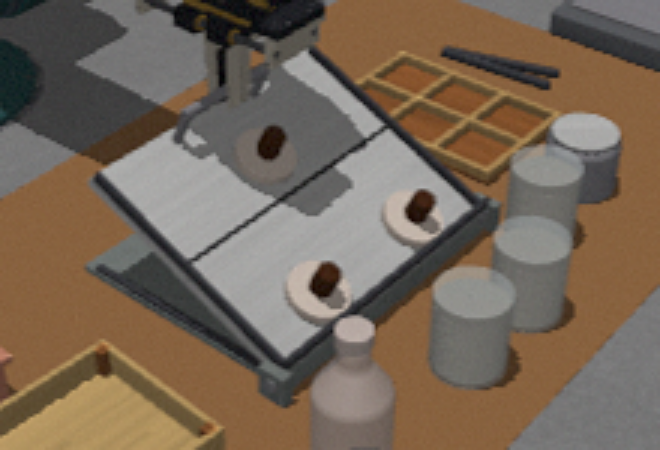

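Upper stop reached (33 N, tilt 0.42). The middle lid at (270,145) stayed; the lids at (420,205) and (325,280) slid to the stop bar. Lowering slowly.

```bash
python3 -m creep '[[[0,-0.002,0.0035],0],[[0,-0.004,0.007],0],[[0,-0.0062,0.0107],0],[[0,-0.0084,0.0144],0],[[0,-0.0106,0.0181],0],[[0,-0.013,0.0218],0],[[0,-0.0155,0.0255],0],[[0,-0.0179,0.0293],0]]'
python3 -m creep '[[[0,-0.0016,0.003],0],[[0,-0.0031,0.006],0],[[0,-0.0046,0.009],0],[[0,-0.006,0.012],0],[[0,-0.0074,0.015],0],[[0,-0.0088,0.0178],0],[[0,-0.0102,0.0206],0],[[0,-0.0116,0.0236],0]]'
python3 -m creep '[[[0,-0.0012,0.003],0],[[0,-0.0025,0.006],0],[[0,-0.0037,0.0092],0],[[0,-0.0048,0.0124],0],[[0,-0.0059,0.0156],0],[[0,-0.007,0.0187],0],[[0,-0.008,0.0217],0],[[0,-0.009,0.0247],0]]'
python3 -m creep '[[[0,-0.0009,0.0032],0],[[0,-0.0018,0.0065],0],[[0,-0.0027,0.0098],0],[[0,-0.0035,0.013],0],[[0,-0.0043,0.0162],0],[[0,-0.005,0.0195],0],[[0,-0.0058,0.0227],0],[[0,-0.0064,0.0255],0]]'
python3 -m creep '[[[0,0,0.001],0],[[0,0,0.002],0],[[0,0,0.003],0],[[0,0,0.003],0],[[0,0,0.003],0],[[0,0,0.003],0],[[0,0,0.003],0],[[0,0,0.003],0]]'
python3 tilt.py
```

```text
time_s: 29.88
position: [0.4598, 0.0407, 0.1427]
eef_rot: [3.138, 0.001, 1.571]
force: [0.3, -3.7, 6.2]
gripper_width: 0.118
grip_force: 39.9
time_s: 30.55
position: [0.4486, 0.0408, 0.1191]
eef_rot: [3.137, 0.0, 1.571]
force: [1.8, -3.7, 5.2]
gripper_width: 0.116
grip_force: 39.9
time_s: 31.22
position: [0.4397, 0.0409, 0.0943]
eef_rot: [3.137, 0.0, 1.571]
force: [1.2, -2.7, 6.0]
gripper_width: 0.119
grip_force: 40.0
time_s: 31.88
position: [0.4334, 0.041, 0.0687]
eef_rot: [3.137, -0.0, 1.571]
force: [1.4, -2.8, 5.3]
gripper_width: 0.117
grip_force: 40.0
time_s: 32.55
position: [0.4333, 0.041, 0.0673]
eef_rot: [3.138, -0.0, 1.571]
force: [-11.9, -2.7, 29.8]
gripper_width: 0.12
grip_force: 40.0
tilt -0.017687520541620757 863
[-11.25075731  -3.14538664  29.74820146]
```

```bash
python3 -m creep '[[[0,0,-0.001],0],[[0,0,-0.001],0],[[0,0,-0.001],0],[[0,0,-0.03],0],[[0,0,-0.065],0],[[0,0,-0.1],0],[[0,0,-0.125],0],[[0,0,-0.135],0]]' 0.03
cat > box.py <<'E'
from h import *
def boxes(cam='top'):
    p,d,m=snap(cam,None); W=cloud(d,m)
    for name,x,y,zl,zh in(('basket',.41,-.31,.048,.075),('crate',.601,-.282,.024,.045)):
        k=(W[...,2]>zl)&(W[...,2]<zh)&(abs(W[...,0]-x)<.13)&(abs(W[...,1]-y)<.16)
        if name=='crate':
            c=p.astype(int); k&=(c[...,0]-c[...,1]<45)&(c[...,0]>c[...,2]+20)
        n,l,st,_=cv2.connectedComponentsWithStats(k.astype(np.uint8)); 
        i=1+st[1:,4].argmax(); r=W[l==i]
        rc=cv2.minAreaRect(r[:,:2].astype(np.float32)*1000); print(name,len(r),np.round(rc[0],1),np.round(rc[1],1),round(rc[2],1))
if __name__=='__main__': boxes()
E
python3 - <<'E'
from knob import *; from box import boxes
boxes()
knobs('wrist',.06,.07,.45,.7,-.1,.2); knobs('scene',.055,.085,.46,.7,-.1,.2)
print(robot.read_state()['position'])
E
```

```text
time_s: 33.27
position: [0.4328, 0.0411, 0.2028]
eef_rot: [3.137, -0.0, 1.571]
force: [0.6, -0.7, 0.1]
gripper_width: 0.323
grip_force: 0.0
basket 863 [ 413.9 -357. ] [172.5 170.3] 85.2
crate 478 [ 601.4 -281.7] [161.6 161.6] 85.1
wrist px [517. 121.] n 701 circ 641.2 112.5 r 12.2 mean [639.1 112.9  67.4]
wrist px [351. 199.] n 507 circ 498.7 41.3 r 12.0 mean [497.8  42.4  67.7]
wrist px [485. 271.] n 504 circ 639.0 -34.3 r 12.6 mean [637.2 -32.6  67.1]
scene px [264. 201.] n 51 circ 502.8 37.3 r 11.5 mean [503.4  36.1  66.4]
scene px [315. 208.] n 57 circ 643.7 111.4 r 13.6 mean [645.  108.6  66.3]
scene px [284. 232.] n 64 circ 642.6 -36.3 r 13.6 mean [643.5 -39.3  66.4]
[0.43198583 0.04098031 0.19825638]
```

Basket is now at (414,-357); the crate is unchanged at (601,-282). Stayed lid at (499,41), slid lids at (640,113) and (639,-34). The stayed lid goes to the crate first.

```bash
python3 -m creep '[[[0,0.03,0],0],[[0,0.0665,0.01],0],[[0,0.0665,0.05],0],[[0,0.0665,0.085],0],[[0,0.0665,0.115],0],[[0,0.0665,0.13],0],[[0,0.0665,0.138],0],[[0,0.0665,0.138],0]]' 0.045
python3 -m creep '[[[0,0,0],0],[[0,0,0],0],[[0,0,0],0],[[0,0,0],0],[[0,0,0],0],[[0,0,0],0],[[0,0,0],0],[[0,0,0],0]]' 0 35
python3 -m creep '[[[0,0,-0.01],0],[[0,0,-0.025],0],[[0,0,-0.045],0],[[0,0,-0.06],0],[[0,0,-0.06],0],[[0,0,-0.06],0],[[0,0,-0.06],0],[[0,0,-0.06],0]]'
```

```text
time_s: 34.08
position: [0.4969, 0.0409, 0.0577]
eef_rot: [-3.137, 0.0, 1.571]
force: [0.3, 0.0, 0.4]
gripper_width: 0.485
grip_force: 0.0
time_s: 34.75
position: [0.4989, 0.0409, 0.0616]
eef_rot: [3.14, -0.0, 1.571]
force: [-0.8, 0.3, 5.7]
gripper_width: 0.253
grip_force: 35.0
time_s: 35.42
position: [0.4979, 0.0409, 0.1196]
eef_rot: [-3.14, 0.0, 1.571]
force: [0.0, 0.3, -1.0]
gripper_width: 0.248
grip_force: 35.0
```

```bash
python3 -m creep '[[[-0.02,0.006,0],0],[[-0.055,0.017,0],0],[[-0.09,0.028,0],0],[[-0.125,0.039,0],0],[[-0.16,0.05,0],0],[[-0.195,0.061,0],0],[[-0.23,0.072,0],0],[[-0.265,0.083,0],0]]'
python3 -m creep '[[[-0.03,0.01,0],0],[[-0.0577,0.02,0],0],[[-0.0577,0.02,0],0],[[-0.0577,0.02,0],0],[[-0.0577,0.02,0.02],0],[[-0.0577,0.02,0.04],0],[[-0.0577,0.02,0.055],0],[[-0.0577,0.02,0.06],0]]'
python3 -m creep '[[[0,0,0.008],0],[[0,0,0.013],0],[[0,0,0.017],0],[[0,0,0.019],0],[[0,0,0.02],0],[[0,0,0.021],0],[[0,0,0.021],0],[[0,0,0.021],0]]'
```

```text
time_s: 36.08
position: [0.5813, -0.2259, 0.1195]
eef_rot: [-3.14, -0.001, 1.571]
force: [1.0, 0.9, -0.1]
gripper_width: 0.254
grip_force: 35.0
time_s: 36.75
position: [0.6002, -0.2803, 0.0575]
eef_rot: [-3.138, -0.002, 1.572]
force: [-0.9, 1.0, -2.5]
gripper_width: 0.249
grip_force: 35.0
time_s: 37.42
position: [0.6015, -0.2817, 0.0417]
eef_rot: [3.141, 0.0, 1.571]
force: [-10.2, 6.3, 14.1]
gripper_width: 0.25
grip_force: 35.0
```

```bash
python3 -m creep '[[[0,0,-0.001],0],[[0,0,-0.001],0],[[0,0,-0.001],0],[[0,0,-0.001],0],[[0,0,-0.025],0],[[0,0,-0.055],0],[[0,0,-0.08],0],[[0,0,-0.1],0]]' 0.036
python3 -m creep '[[[0.02,0.003,0],0],[[0.055,0.009,0],0],[[0.09,0.015,0],0],[[0.125,0.021,0],0],[[0.16,0.027,0],0],[[0.195,0.033,0],0],[[0.23,0.037,0],0],[[0.248,0.039,0],0]]'
python3 -m creep '[[[0,0,0],0],[[0,0,0.02],0],[[0,0,0.045],0],[[0,0,0.06],0],[[0,0,0.07],0],[[0,0,0.0735],0],[[0,0,0.0735],0],[[0,0,0.0735],0]]'
```

```text
time_s: 38.08
position: [0.6017, -0.282, 0.1419]
eef_rot: [3.14, 0.001, 1.571]
force: [-0.4, -0.8, -0.2]
gripper_width: 0.389
grip_force: 0.0
time_s: 38.75
position: [0.6406, -0.0304, 0.1397]
eef_rot: [3.141, -0.001, 1.572]
force: [-0.1, -0.0, -0.2]
gripper_width: 0.389
grip_force: 0.0
time_s: 39.42
position: [0.6408, -0.0341, 0.067]
eef_rot: [3.141, 0.0, 1.571]
force: [0.5, 0.1, -0.1]
gripper_width: 0.386
grip_force: 0.0
```

Grip, lift and carry to the basket at (414-36, -357); I look again before lowering.

```bash
python3 -m creep '[[[0,0,0],0],[[0,0,0],0],[[0,0,0],0],[[0,0,0],0],[[0,0,0],0],[[0,0,0],0],[[0,0,0],0],[[0,0,0],0]]' 0 35
python3 -m creep '[[[0,0,-0.01],0],[[0,0,-0.025],0],[[0,0,-0.045],0],[[0,0,-0.065],0],[[0,0,-0.075],0],[[0,0,-0.075],0],[[0,0,-0.075],0],[[0,0,-0.075],0]]'
python3 -m creep '[[[-0.015,-0.012,0],0],[[-0.04,-0.033,0],0],[[-0.065,-0.054,0],0],[[-0.09,-0.075,0],0],[[-0.115,-0.096,0],0],[[-0.14,-0.117,0],0],[[-0.165,-0.137,0],0],[[-0.19,-0.157,0],0]]'
python3 -c "from box import boxes; boxes()"
```

```text
time_s: 40.08
position: [0.6403, -0.0339, 0.0671]
eef_rot: [-3.142, 0.0, 1.571]
force: [-4.9, -0.9, 6.3]
gripper_width: 0.252
grip_force: 35.0
time_s: 40.75
position: [0.64, -0.0337, 0.1402]
eef_rot: [-3.14, -0.0, 1.571]
force: [-0.2, -1.0, -1.8]
gripper_width: 0.247
grip_force: 35.0
time_s: 41.42
position: [0.4818, -0.2245, 0.1399]
eef_rot: [-3.14, -0.001, 1.571]
force: [0.2, -0.6, -0.7]
gripper_width: 0.251
grip_force: 35.0
basket 413 [ 411. -390.] [105.8 169.7] 85.5
crate 311 [ 607.1 -282.3] [161.7 151.4] 85.8
```

```bash
python3 -m creep '[[[-0.02,-0.01,0],0],[[-0.05,-0.022,0],0],[[-0.08,-0.034,0],0],[[-0.11,-0.046,0],0],[[-0.14,-0.06,0],0],[[-0.169,-0.0715,0],0],[[-0.169,-0.0715,0],0],[[-0.169,-0.0715,0],0]]'
python3 -m creep '[[[0,0,0.02],0],[[0,0,0.04],0],[[0,0,0.06],0],[[0,0,0.075],0],[[0,0,0.085],0],[[0,0,0.09],0],[[0,0,0.09],0],[[0,0,0.09],0]]'
python3 -m creep '[[[0,0,0.001],0],[[0,0,0.002],0],[[0,0,0.003],0],[[0,0,0.004],0],[[0,0,0.005],0],[[0,0,0.005],0],[[0,0,0.005],0],[[0,0,0.005],0]]'
```

```text
time_s: 42.13
position: [0.411, -0.3935, 0.1397]
eef_rot: [-3.14, -0.002, 1.568]
force: [-0.3, 0.7, 0.2]
gripper_width: 0.248
grip_force: 35.0
time_s: 42.8
position: [0.4122, -0.3926, 0.0516]
eef_rot: [3.141, 0.0, 1.571]
force: [-1.6, 0.5, -0.0]
gripper_width: 0.254
grip_force: 35.0
time_s: 43.47
position: [0.4119, -0.3928, 0.0462]
eef_rot: [3.142, 0.0, 1.571]
force: [0.2, 0.5, -0.0]
gripper_width: 0.249
grip_force: 35.0
```

```bash
python3 -m creep '[[[0,0,0.001],0],[[0,0,0.001],0],[[0,0,0.0015],0],[[0,0,0.0015],0],[[0,0,0.002],0],[[0,0,0.002],0],[[0,0,0.002],0],[[0,0,0.002],0]]'
```

```text
time_s: 44.13
position: [0.4124, -0.3933, 0.0461]
eef_rot: [3.14, 0.002, 1.571]
force: [-3.8, 4.2, 17.6]
gripper_width: 0.253
grip_force: 35.0
```

```bash
python3 -m creep '[[[0,0,-0.001],0],[[0,0,-0.001],0],[[0,0,-0.001],0],[[0,0,-0.001],0],[[0,0,-0.025],0],[[0,0,-0.055],0],[[0,0,-0.08],0],[[0,0,-0.1],0]]' 0.036
python3 -m creep '[[[0.02,0.009,0],0],[[0.055,0.025,0],0],[[0.09,0.041,0],0],[[0.125,0.057,0],0],[[0.16,0.073,0],0],[[0.195,0.089,0],0],[[0.23,0.105,0],0],[[0.265,0.12,0],0]]'
python3 -m creep '[[[0.035,0.016,0],0],[[0.07,0.032,0],0],[[0.105,0.048,0],0],[[0.14,0.064,0],0],[[0.175,0.08,0],0],[[0.21,0.096,0],0],[[0.23,0.104,0],0],[[0.2405,0.1085,0],0]]'
python3 - <<'E'
from h import *
print(robot.read_state()['position'])
from knob import knobs
knobs('wrist',.04,.07,.59,.7,.05,.2); knobs('top',.04,.06,.34,.5,-.45,-.3)
E
```

```text
time_s: 44.8
position: [0.412, -0.3929, 0.1461]
eef_rot: [3.141, 0.001, 1.571]
force: [-0.5, -0.7, 0.2]
gripper_width: 0.387
grip_force: 0.0
time_s: 45.47
position: [0.5323, -0.1259, 0.144]
eef_rot: [-3.142, 0.0, 1.571]
force: [-0.1, -0.3, -0.5]
gripper_width: 0.385
grip_force: 0.0
time_s: 46.13
position: [0.6409, 0.1154, 0.1434]
eef_rot: [-3.141, -0.0, 1.573]
force: [0.3, -0.3, -0.0]
gripper_width: 0.389
grip_force: 0.0
[0.64088798 0.11539509 0.14344921]
wrist px [328. 175.] n 1108 circ 676.9 141.7 r 51.8 mean [676.9 145.3  46.2]
wrist px [283. 219.] n 926 circ 641.8 107.7 r 17.3 mean [641.8 115.9  64.8]
top px [407. 241.] n 32 circ 494.3 -352.2 r 18.8 mean [ 493.5 -353.9   56.9]
top px [432. 265.] n 204 circ 417.3 -419.4 r 77.5 mean [ 422.3 -432.8   54.1]
top px [418. 268.] n 44 circ 410.4 -391.5 r 12.3 mean [ 411.4 -391.4   46.4]
```

```bash
python3 -m creep '[[[0,0,0.01],0],[[0,0,0.03],0],[[0,0,0.05],0],[[0,0,0.065],0],[[0,0,0.072],0],[[0,0,0.077],0],[[0,0,0.077],0],[[0,0,0.077],0]]'
python3 -m creep '[[[0,0,0],0],[[0,0,0],0],[[0,0,0],0],[[0,0,0],0],[[0,0,0],0],[[0,0,0],0],[[0,0,0],0],[[0,0,0],0]]' 0 35
python3 -m creep '[[[0,0,-0.01],0],[[0,0,-0.025],0],[[0,0,-0.045],0],[[0,0,-0.065],0],[[0,0,-0.075],0],[[0,0,-0.075],0],[[0,0,-0.075],0],[[0,0,-0.075],0]]'
python3 -m creep '[[[-0.015,-0.008,0],0],[[-0.045,-0.023,0],0],[[-0.08,-0.041,0],0],[[-0.115,-0.059,0],0],[[-0.15,-0.077,0],0],[[-0.185,-0.095,0],0],[[-0.22,-0.113,0],0],[[-0.25,-0.129,0],0]]'
```

```text
time_s: 46.9
position: [0.6407, 0.1125, 0.0678]
eef_rot: [3.141, -0.0, 1.57]
force: [0.4, 0.0, 0.1]
gripper_width: 0.389
grip_force: 0.0
time_s: 47.57
position: [0.6408, 0.1128, 0.068]
eef_rot: [3.14, -0.0, 1.571]
force: [-0.3, -0.3, 5.9]
gripper_width: 0.251
grip_force: 35.0
time_s: 48.23
position: [0.64, 0.1127, 0.1411]
eef_rot: [-3.14, 0.0, 1.571]
force: [-0.4, 0.3, -1.3]
gripper_width: 0.247
grip_force: 35.0
time_s: 48.9
position: [0.5092, -0.1393, 0.1411]
eef_rot: [-3.14, -0.0, 1.57]
force: [1.2, -0.9, -1.4]
gripper_width: 0.247
grip_force: 35.0
```

```bash
python3 -m creep '[[[-0.02,-0.011,0],0],[[-0.05,-0.026,0],0],[[-0.085,-0.044,0],0],[[-0.12,-0.062,0],0],[[-0.15,-0.078,0],0],[[-0.175,-0.09,0],0],[[-0.183,-0.0945,0],0],[[-0.183,-0.0945,0],0]]'
python3 -m creep '[[[0,0,0],0],[[0,0,0.02],0],[[0,0,0.045],0],[[0,0,0.065],0],[[0,0,0.08],0],[[0,0,0.09],0],[[0,0,0.092],0],[[0,0,0.092],0]]'
python3 -m creep '[[[0,0,0.001],0],[[0,0,0.002],0],[[0,0,0.003],0],[[0,0,0.003],0],[[0,0,0.004],0],[[0,0,0.004],0],[[0,0,0.004],0],[[0,0,0.004],0]]'
```

```text
time_s: 49.57
position: [0.4152, -0.3217, 0.1411]
eef_rot: [-3.14, -0.001, 1.568]
force: [0.2, 0.2, -0.5]
gripper_width: 0.25
grip_force: 35.0
time_s: 50.23
position: [0.4171, -0.3195, 0.0499]
eef_rot: [-3.141, -0.001, 1.572]
force: [-0.7, -0.0, -0.8]
gripper_width: 0.251
grip_force: 35.0
time_s: 50.9
position: [0.4172, -0.3206, 0.047]
eef_rot: [3.141, 0.001, 1.571]
force: [-0.8, 1.7, 5.5]
gripper_width: 0.25
grip_force: 35.0
```

Light contact (5.5 N). Release, rise, move aside and check.

```bash
python3 -m creep '[[[0,0,0],0],[[0,0,0],0],[[0,0,0],0],[[0,0,0],0],[[0,0,-0.025],0],[[0,0,-0.06],0],[[0,0,-0.1],0],[[0,0,-0.14],0]]' 0.036
python3 -m creep '[[[0.03,0,0],0],[[0.065,0,0],0],[[0.1,0,0],0],[[0.14,0,0],0],[[0.18,0,0],0],[[0.22,0,0],0],[[0.26,0,0],0],[[0.3,0,0],0]]'
python3 - <<'E'
from knob import *; from box import boxes
boxes(); knobs('top',.035,.0565,.355,.47,-.42,-.30,'top9.png'); knobs('top',.035,.0565,.55,.65,-.33,-.23)
p,d,m=snap('scene','s9.png')
t=cv2.imread('pics/top9.png')
cv2.imwrite('pics/fin.png',np.hstack([cv2.resize(p[210:350,60:280,::-1],(500,400)),cv2.resize(t[160:310,340:450],(293,400))]))
E
```

```text
time_s: 51.57
position: [0.4165, -0.3199, 0.1874]
eef_rot: [-3.141, -0.001, 1.571]
force: [1.3, -0.5, -1.0]
gripper_width: 0.385
grip_force: 0.0
time_s: 52.23
position: [0.4163, -0.0186, 0.1864]
eef_rot: [3.141, 0.0, 1.57]
force: [0.5, -0.2, -0.4]
gripper_width: 0.389
grip_force: 0.0
basket 867 [ 413.9 -356.8] [173.5 170. ] 85.4
crate 485 [ 601.7 -282. ] [162.6 160.8] 85.6
top px [394. 266.] n 46 circ 416.3 -318.4 r 12.0 mean [ 416.4 -317.1   46.1]
top px [418. 268.] n 50 circ 411.6 -391.2 r 12.0 mean [ 411.  -390.5   45.2]
top px [381. 206.] n 48 circ 600.2 -279.6 r 11.9 mean [ 600.  -278.4   46.3]
```

View pics/fin.png

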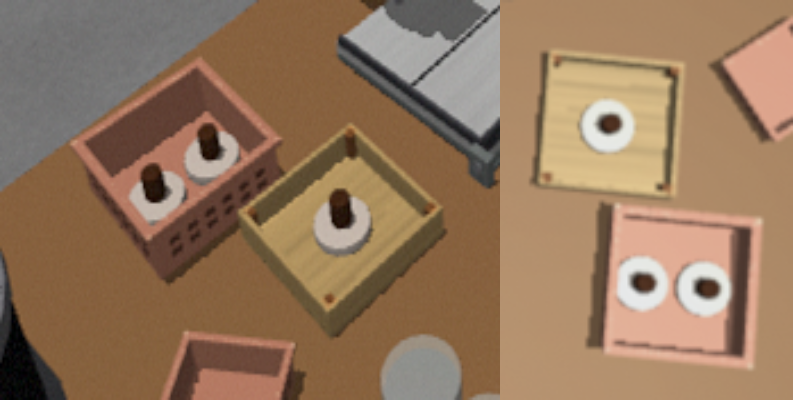

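View pics/top9.png

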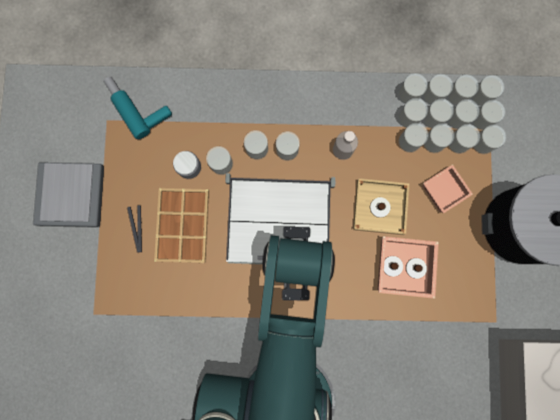

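The tray is empty and the board is level. The stayed lid lies flat in the crate at (381,206), and the two slid lids lie flat and apart in the large basket at (394,266) and (418,268). The bystanders have not moved.

```bash
python3 -c "
from bench import robot
print(robot.hand_in())"
```

```text
the job is handed in; nothing more can be done
None
```

The job is handed in: of the three lids present, two slid (no seal) and lie flat in the large basket, one stayed (sealed) and lies flat in the crate, and the board is level again.

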